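# Plant the lineside trees in order of height

### The arm

A 6-joint arm with a two-finger parallel gripper is mounted at the origin on the work surface. World frame = base frame: x ahead of the robot, y to its left, z up, the work surface at z = 0. Lengths are in mm, angles in degrees, forces in N, time in s.
With the tool pointing down it reaches from about 300 to 850 mm from the base axis. Payload 4.2 kg.
Tool frame: the origin (TCP) lies on the centre line of the jaws, within the pads' length; the fingertips stand 11 mm ahead of it and the grasp point (between the pads) lies 8 mm behind it; z points along the fingers, y is the line along which they close (so a half turn about z gives the same grasp; the last joint's range is limited). The gripper opens to 91 mm and grips with 3 to 60 N. Pads are 32 mm wide; open, the fingers measure 118 mm over their backs; the gripper's body (76 mm by 178 mm) begins 60 mm behind the grasp point.
Start: joints at [-77.808, 18.312, 89.639, -0, 72.044, -1.146], TCP at [132.656, -559.504, 224.976] pointing down, gripper open.
Joint ranges: [-177.97, 177.97], [-48.28, 115.42], [12.27, 149.76], [-77.06, 257.06], [2.81, 150.46], [-146.56, 146.56]. Speed limits (degrees/s): [147.25, 147.25, 180, 180, 180, 180].

### API

Orientations are given as [roll, pitch, yaw] about the fixed x, y, z axes, in that order (R = Rz(yaw) Ry(pitch) Rx(roll)).
In Python, from workcell import env, grab_frame, camera_model, models gives the robot as it stands.
- The arm moves only by the shell command python3 -m crank 'ROWS' [FORCE]. ROWS is text: rows parted by semicolons, each of 7 numbers parted by spaces: the closure, from -1 (fully open) to 1 (shut), so that 0 is half open, then the shift along the tool's x, y, z in mm, then the turn, a rotation vector about the tool's x, y, z in degrees. A call has 1 to 10 rows; each row shifts and turns the commanded pose from where the row before left it, along the tool's axes as they then stand; what a row does not reach is not made up. A row lasts 1/8 s, in which the tool goes at most 62.5 mm and 10.7 degrees, less where a joint would pass 70% of its speed; a pose out of reach is approached as far as the arm can. A call is refused whole if a number of a shift passes 62.5 or a number of a turn 10.7, either way. A call with a gripper value outside its range is refused whole. The fingers move at their own pace and stop on an object; FORCE is the grip in N (left out, the last holds). Time passes only in rows, so rows that do not move let the fingers close. It gives the time, the measured TCP pose, the force, the opening and the grip force at its end, in the units of the state.
- env.state(): the state, without advancing time (a new reading comes with each control period).
- grab_frame(name): name is "scene" or "top" or "wrist"; returns the picture (400x640x3 uint8, blue, green, red); there is no depth.
- camera_model(name): a dict with "K" (3x3 intrinsics, pixels), "R" (3x3) and "t" (3): a world point X has camera coordinates R X + t; the wrist camera has in their place "mount" (4x4, takes a point from camera to tool coordinates, whose origin is the TCP and whose axes are the flange's). Camera axes: x right, y down, z forward; pixel columns grow to the right and rows downward; lengths in mm; the calibration is good to about 2 mm. A picture is of the moment at which its call begins: read the wrist's pose just before it. camera_model takes no time and is no camera call.
- env.job_done(): hands the job in; it is judged then, once.
Trained networks look in the newest picture that a camera, given by its name, has taken for a name from the list of things; names that differ only in an ending like _2 or _b are one class to them, and where a whole thing is asked for, a point or a joint stands for the part that bears it (a point fixed in the world has none). Each returns a list of dicts, best first, with "p" (0 to 1); they miss things now and then, are a little off and sometimes report something else, mostly with a low value. They report only what shows in the picture. A call takes as long as a camera call. They do not tell look-alikes from the thing itself.
- models.search_frame(name, camera): "point" ([x, y, z] in mm, in world coordinates, good to about 4 mm: the middle of the surface that is visible of it).
The state is a dict: "time_s": time; "qpos": joint angles; "qvel": joint speeds; "effort": joint torques, N m; "ee_pos": TCP position; "ee_rot": TCP orientation; "force": force on the tool from outside, world axes, zero at the start; "torque": the same for the moment, N m; "gripper_width": finger opening in mm; "gripper_force": force on a finger pad.
Only numpy, scipy, OpenCV 4.12 (cv2) and the standard library are available. Lean on these libraries where they do the work, as an engineer would, in place of code of your own. Each camera call takes 0.05 s, during which the arm holds its last target. There are 200 camera calls.

### The job

Plant the four model trees on the brown earth patches of the model railway board, one upright in the middle of each patch, rising in height away from the signal: the smallest next to the signal so that it stays in view, the tallest on the patch farthest from it. Do not knock over a tree or the glue pot on the way.

Things in the scene. Friction and masses are not known exactly. Their poses are not given: they have to be found in the camera images.
- tree_60_mid (a point): the smallest model tree, 60 mm tall: a yellow-green column of rigid foliage, 26 mm across, on a round wooden foot 40 mm across and 6 mm thick; 35 to 90 g, foot-heavy. Point: on its axis, half-way up (30 mm over the foot's underside); z up the trunk. Straight-sided and grippable 20 to 47 mm over the underside. Starts upright on the table (z = 0), 100 mm or more from other trees and the pot.
- tree_80_mid (a point): the second smallest model tree, 80 mm tall: a fresh mid green column of rigid foliage, 28 mm across, on a round wooden foot 40 mm across and 6 mm thick; 35 to 90 g, foot-heavy. Point: on its axis, half-way up (40 mm over the foot's underside); z up the trunk. Straight-sided and grippable 20 to 67 mm over the underside. Starts upright on the table (z = 0), 100 mm or more from other trees and the pot.
- tree_100_mid (a point): the second tallest model tree, 100 mm tall: a dark green column of rigid foliage, 30 mm across, on a round wooden foot 40 mm across and 6 mm thick; 35 to 90 g, foot-heavy. Point: on its axis, half-way up (50 mm over the foot's underside); z up the trunk. Straight-sided and grippable 20 to 87 mm over the underside. Starts upright on the table (z = 0), 100 mm or more from other trees and the pot.
- tree_120_mid (a point): the tallest model tree, 120 mm tall: a very dark, nearly black green column of rigid foliage, 32 mm across, on a round wooden foot 40 mm across and 6 mm thick; 35 to 90 g, foot-heavy. Point: on its axis, half-way up (60 mm over the foot's underside); z up the trunk. Straight-sided and grippable 20 to 107 mm over the underside. Starts upright on the table (z = 0), 100 mm or more from other trees and the pot.
- patch_a: one of four identical round brown earth patches, 64 mm across, in a roughly straight row on the green board, 68 to 92 mm apart; flat, flush with the grass. Origin: its centre, on the board's top, 30 mm over the table (a tree planted here stands at this height); z up. Its letter says nothing of its place in the row.
- patch_b: one of four identical round brown earth patches, 64 mm across, in a roughly straight row on the green board, 68 to 92 mm apart; flat, flush with the grass. Origin: its centre, on the board's top, 30 mm over the table (a tree planted here stands at this height); z up. Its letter says nothing of its place in the row.
- patch_c: one of four identical round brown earth patches, 64 mm across, in a roughly straight row on the green board, 68 to 92 mm apart; flat, flush with the grass. Origin: its centre, on the board's top, 30 mm over the table (a tree planted here stands at this height); z up. Its letter says nothing of its place in the row.
- patch_d: one of four identical round brown earth patches, 64 mm across, in a roughly straight row on the green board, 68 to 92 mm apart; flat, flush with the grass. Origin: its centre, on the board's top, 30 mm over the table (a tree planted here stands at this height); z up. Its letter says nothing of its place in the row.
- signal: small signal, 72 mm tall (white post, black head, red cap), fixed on the board 68 to 92 mm beyond one end of the row of patches; which end varies. Origin: centre of its foot, on the board's top. At the row's other end stands a brick hut, 38 mm tall. Behind the row (away from the robot), 75 to 105 mm off, runs a track with a red wagon, 75 mm high over the table.
- pot_mid (a point): glue pot, a bystander: white jar with blue cap, 36 mm across, 45 mm tall, loose on the table among the trees. Point: on its axis, half-way up; z up.
Things that resemble listed ones, but are neither listed nor needed, are in the scene too. Leave any orange look-alike of the part that bears tree_80_mid alone. What is shaped like the part that bears tree_60_mid but pink is not meant.

How it is judged (in metres and radians):
At the end, for the whole second after the job is handed in: Each tree stands upright (within 0.1 rad) on the board with its axis within 12 mm of the centre of a patch (its foot wholly on the patch): the 60 mm tree on the patch nearest the signal, then 80, 100 and 120 mm on the farthest; all are released and at rest ((horizontal distance between tree_60_mid and patch_a below 0.012 m or horizontal distance between tree_60_mid and patch_b below 0.012 m or horizontal distance between tree_60_mid and patch_c below 0.012 m or horizontal distance between tree_60_mid and patch_d below 0.012 m) and horizontal distance between tree_60_mid and signal between 0.04 and 0.12 m and angle between each of tree_60_mid, tree_80_mid, tree_100_mid, tree_120_mid's own z axis and vertical below 0.1 rad and height (world z) of tree_60_mid between 0.055 and 0.065 m and linear speed of each of tree_60, tree_80, tree_100, tree_120 below 0.02 m/s and (horizontal distance between tree_80_mid and patch_a below 0.012 m or horizontal distance between tree_80_mid and patch_b below 0.012 m or horizontal distance between tree_80_mid and patch_c below 0.012 m or horizontal distance between tree_80_mid and patch_d below 0.012 m) and horizontal distance between tree_80_mid and signal between 0.12 and 0.2 m and height (world z) of tree_80_mid between 0.065 and 0.075 m and (horizontal distance between tree_100_mid and patch_a below 0.012 m or horizontal distance between tree_100_mid and patch_b below 0.012 m or horizontal distance between tree_100_mid and patch_c below 0.012 m or horizontal distance between tree_100_mid and patch_d below 0.012 m) and horizontal distance between tree_100_mid and signal between 0.2 and 0.28 m and height (world z) of tree_100_mid between 0.075 and 0.085 m and (horizontal distance between tree_120_mid and patch_a below 0.012 m or horizontal distance between tree_120_mid and patch_b below 0.012 m or horizontal distance between tree_120_mid and patch_c below 0.012 m or horizontal distance between tree_120_mid and patch_d below 0.012 m) and horizontal distance between tree_120_mid and signal between 0.28 and 0.36 m and height (world z) of tree_120_mid between 0.085 and 0.095 m); the robot touches nothing.
It fails at once if a tree is knocked over (tilted more than 0.9 rad) (angle between any of tree_60_mid, tree_80_mid, tree_100_mid, tree_120_mid's own z axis and vertical above 0.9 rad).
It fails at once if the glue pot is knocked over (tilted more than 0.9 rad) (angle between pot_mid's own z axis and vertical above 0.9 rad).
It also fails if it takes over 106 s, if anything falls off the work surface, if the arm or the gripper's body presses on something with over 40 N, if the wrist force passes 120 N, or if a joint passes its speed limit or range.

## Working session

There is one attempt and no reset: what is moved stays moved. The work goes in short steps, Python scripts to look and compute and a shell command to move; the robot and the scene stay as the last step left them, time stands still between calls to the robot, and variables do not carry over. Pictures are saved under pics/ and viewed, at most 14 in all, crops included, and the job is handed in when it is done.

```bash
ls; mkdir -p pics; python3 - <<'E'
from workcell import env, grab_frame, camera_model, models
import cv2,numpy as np
for c in ["top","scene"]:
    im=grab_frame(c); cv2.imwrite(f"pics/{c}0.png",im)
    print(c,camera_model(c))
    for n in ["tree_60_mid","tree_80_mid","tree_100_mid","tree_120_mid","patch_a","signal","pot_mid"]:
        print(n,[(np.round(d["point"]).tolist(),round(d["p"],2)) for d in models.search_frame(n,c)])
s=env.state();print(s["time_s"],s["ee_pos"],s["ee_rot"],s["gripper_width"],camera_model("wrist"))
E
```

```text
pics
top {'K': array([[387.62496817,   0.        , 321.38043597],
       [  0.        , 387.62496817, 199.4227038 ],
       [  0.        ,   0.        ,   1.        ]]), 'R': array([[ 0.00980977, -0.99986878, -0.01289124],
       [-0.98590976, -0.00751829, -0.16710899],
       [ 0.16699014,  0.01434889, -0.98585415]]), 't': array([ -7.69048482, 538.98426087, 745.95765183])}
tree_60_mid [([452.0, -162.0, 31.0], 0.55), ([442.0, -79.0, 23.0], 0.54)]
tree_80_mid [([442.0, 161.0, 57.0], 0.93), ([422.0, 88.0, 71.0], 0.87), ([529.0, 159.0, 56.0], 0.75)]
tree_100_mid [([446.0, -295.0, 70.0], 0.6)]
tree_120_mid [([453.0, 11.0, 116.0], 0.65)]
patch_a [([658.0, -14.0, 28.0], 0.95), ([674.0, 143.0, 31.0], 0.87), ([641.0, -99.0, 26.0], 0.84), ([656.0, 62.0, 31.0], 0.64)]
signal [([632.0, -168.0, 84.0], 0.54)]
pot_mid [([463.0, 275.0, 46.0], 0.67), ([646.0, -99.0, 29.0], 0.32)]
scene {'K': array([[433.07598231,   0.        , 316.80348355],
       [  0.        , 433.07598231, 192.15596243],
       [  0.        ,   0.        ,   1.        ]]), 'R': array([[ 0.2451714 ,  0.96939576,  0.01276103],
   
[... 543 characters left out ...]
gnal [([648.0, -171.0, 76.0], 0.74)]
pot_mid [([475.0, 275.0, 27.0], 0.72)]
0.8 [ 132.65135539 -559.52326508  225.01854929] [1.79990671e+02 3.19953530e-05 1.33381524e+01] 90.98678123019093 {'K': array([[292.62699195,   0.        , 320.17037627],
       [  0.        , 292.62699195, 195.82417828],
       [  0.        ,   0.        ,   1.        ]]), 'mount': array([[-1.72192936e-04, -9.64944003e-01, -2.62455788e-01,
         7.38686657e+01],
       [ 9.99999699e-01,  3.24720428e-05, -7.75469990e-04,
         1.56541216e-02],
       [ 7.56807592e-04, -2.62455843e-01,  9.64943707e-01,
        -1.59321565e+02],
       [ 0.00000000e+00,  0.00000000e+00,  0.00000000e+00,
         1.00000000e+00]])}
```

View pics/top0.png

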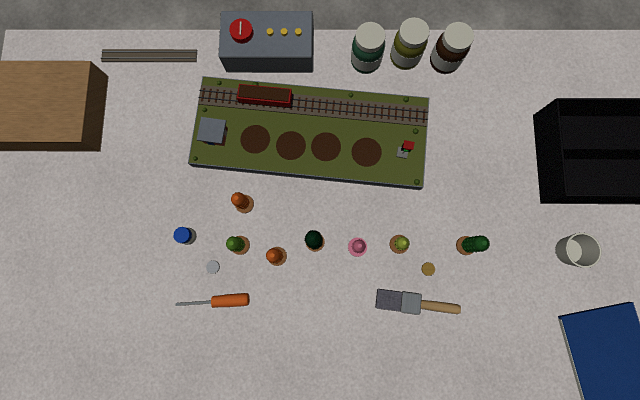

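View pics/scene0.png

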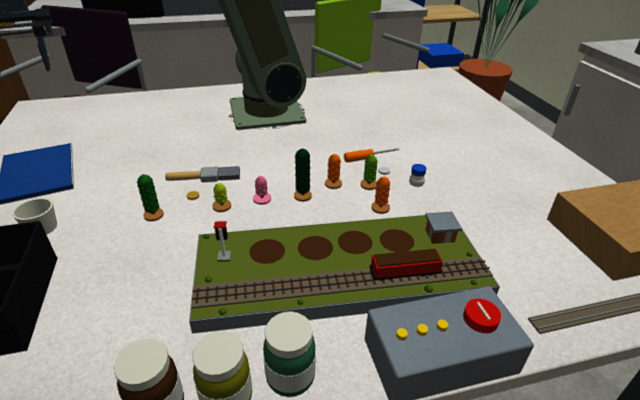

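The top view shows the row of patches at px (255,139), (291,145), (326,147) and (366,152). The signal is at (405,149), the right end (y≈-168), and the hut is at the left.

Candidates in the top view:
- **Tree 80:** (236,243) is green. (275,256) and (241,202) are orange and excluded.
- **Tree 60:** (400,243) is yellow-green. (358,246) is pink and excluded.
- **Tree 100:** (475,243) is dark green.
- **Tree 120:** (314,240) is nearly black.
- **Pot:** (184,236).

Next I'll refine these by segmentation and confirm with one crop.

```bash
cat > h.py <<'E'
from workcell import env, grab_frame, camera_model, models
import cv2,numpy as np
from scipy.optimize import least_squares
from scipy.spatial.transform import Rotation as Rn
def cam(n):
    m=camera_model(n)
    if n!="wrist": return m["K"],m["R"],m["t"]
    s=env.state(); T=np.eye(4); T[:3,:3]=Rn.from_euler("xyz",s["ee_rot"],degrees=True).as_matrix(); T[:3,3]=s["ee_pos"]
    W=np.linalg.inv(T@m["mount"]); return m["K"],W[:3,:3],W[:3,3]
def proj(c,X):
    K,R,t=c; p=(K@(R@np.atleast_2d(X).T+t[:,None])).T; return p[:,:2]/p[:,2:]
def onz(c,uv,z):
    K,R,t=c; C=-R.T@t; d=R.T@np.linalg.solve(K,[uv[0],uv[1],1]); return (C+d*(z-C[2])/d[2])[:2]
def hullc(c,x,y,d,z0,z1):
    a=np.linspace(0,2*np.pi,40); P=[[x+r*np.cos(b),y+r*np.sin(b),z] for z,r in ((z0,d/2),(z1-5,d/2),(z1,d/3)) for b in a]
    h=cv2.convexHull(proj(c,P).astype(np.float32)); m=cv2.moments(h); return np.array([m["m10"],m["m01"]])/m["m00"]
def blob(mask,uv,r=30):
    n,l,st,ce=cv2.connectedComponentsWithStats(mask.astype(np.uint8))
    i=min((i for i in range(1,n) if st[i,4]>25),key=lambda i:np.hypot(*(ce[i]-uv))); return ce[i],st[i]
E
python3 - <<'E'
from h import *
top=cv2.imread("pics/top0.png"); sc=cv2.imread("pics/scene0.png"); ct=cam("top"); cs=cam("scene")
def hsv(im): return [a.astype(int) for a in cv2.split(cv2.cvtColor(im,cv2.COLOR_BGR2HSV))]
def green(im):
    H,S,V=hsv(im); return (H>28)&(H<90)&(S>90)
def brown(im):
    H,S,V=hsv(im); return ((H<14)|(H>172))&(S>90)&(V<110)
for c,im,pts in ((ct,top,[(366,152),(326,147),(291,145),(255,139)]),(cs,sc,[(267,251),(315,247),(355,242),(397,240)])):
    for p in pts:
        ce,st=blob(brown(im),p); print("patch",p,ce.round(1),st[2:],onz(c,ce,30).round(1))
for h,d,pt,ps in ((60,26,(400,243),(221,195)),(80,28,(236,243),(371,168)),(100,30,(480,243),(149,193)),(120,32,(314,240),(302,172))):
    a,sa=blob(green(top),pt); b,sb=blob(green(sc),ps)
    f=lambda q,w=(1,1):np.r_[w[0]*(hullc(ct,*q,d,8,h)-a),w[1]*(hullc(cs,*q,d,8,h)-b)]
    r=least_squares(f,[450,0]); print(h,a.round(1),sa[2:],b.round(1),sb[2:],r.x.round(1),r.fun.round(1),
      least_squares(lambda q:f(q,(1,0)),[450,0]).x.round(1))
crop=cv2.resize(top[185:280,165:505],None,fx=2.35,fy=2.35,interpolation=cv2.INTER_CUBIC)
cv2.imwrite("pics/crop.png",crop)
E
```

```text
patch (366, 152) [365.9 151.7] [ 29  28 562] [645.  -96.3]
patch (326, 147) [325.4 146.4] [ 29  28 566] [656.3 -10.1]
patch (291, 145) [290.3 145. ] [ 29  28 542] [659.   64.8]
patch (255, 139) [254.7 139.1] [ 29  28 541] [671.6 141.5]
patch (267, 251) [266.7 250.9] [ 34  23 600] [643.1 -96.2]
patch (315, 247) [315.  247.5] [ 33  22 579] [654.5  -9.7]
patch (355, 242) [354.7 241.8] [ 33  22 546] [656.8  65.2]
patch (397, 240) [403.9 257.6] [  73   51 2020] [716.4 137.1]
60 [401.4 243. ] [ 15  13 151] [219.9 192.9] [ 13  21 217] [443.   0.] [-82.    3.9  76.2 -11. ] [450.   0.]
80 [235.  243.7] [ 19  16 222] [370.3 168.3] [ 13  28 287] [457.   0.] [ 84.4  -4.2 -72.9  13.2] [443.   0.]
100 [475.  243.6] [ 28  17 357] [147.8 193.5] [ 21  38 512] [425.4   0. ] [-156.1   11.5  146.5  -23.8] [450.   0.]
120 [313.2 239.4] [ 17  18 237] [302.3 170.9] [ 13  45 515] [457.   0.] [ 5.9 -1.1 -5.1  2.4] [457.   0.]
```

View pics/crop.png

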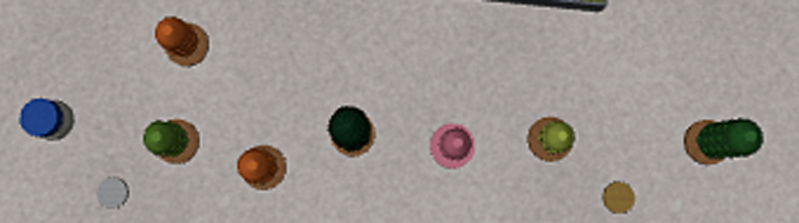

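The crop confirms it: the yellow-green, mid-green, dark-green and near-black trees are distinct from the orange and pink ones. The fit failed because the finite-difference step is too small for float32, so I'll use a larger one.

```bash
python3 - <<'E'
from h import *
ct=cam("top"); cs=cam("scene")
for h,d,a,b in ((60,26,(401.4,243),(219.9,192.9)),(80,28,(235,243.7),(370.3,168.3)),(100,30,(475,243.6),(147.8,193.5)),(120,32,(313.2,239.4),(302.3,170.9))):
    f=lambda q,w=(1,1):np.r_[w[0]*(hullc(ct,*q,d,8,h)-a),w[1]*(hullc(cs,*q,d,8,h)-b)]
    g=lambda w:least_squares(lambda q:f(q,w),[450,50],diff_step=.02).x.round(1)
    print(h,g((1,1)),f(g((1,1))).round(1),g((1,0)),g((0,1)))
E
```

```text
60 [ 451.2 -165.5] [-0.1  0.7  0.   1.2] [ 452.6 -165.7] [ 446.8 -165.3]
80 [446.7 170.1] [-0.4  0.4 -0.3  1.1] [447.5 169.3] [442.3 172.4]
100 [ 450.3 -305.5] [0.1 0.6 0.2 1.1] [ 451.4 -305.3] [ 446.3 -306.2]
120 [454.2  11.6] [-0.2  0.4 -0.1  1. ] [455.   11.3] [450.4  12.6]
```

```bash
python3 -m crank '-0.3 0 0 0 0 0 -9.583; -0.3 0 0 0 0 0 -9.583; -0.3 0 0 0 0 0 -9.583; -0.3 0 0 0 0 0 -9.583; -0.3 0 0 0 0 0 -9.583; -0.3 0 0 0 0 0 -9.583; -0.3 0 0 0 0 0 -9.583; -0.3 0 0 0 0 0 -9.583; -0.3 0 0 0 0 0 0' 20
```

```text
time_s: 1.92
ee_pos: [132.7, -559.5, 225.0]
ee_rot: [180.0, 0.0, 89.9]
force: [-0.7, 0.3, 0.7]
gripper_width: 59.1
gripper_force: 0.0
```

```bash
python3 -m crank '-0.3 43.8 35.4 0 0 0 0; -0.3 43.8 35.4 0 0 0 0; -0.3 43.8 35.4 0 0 0 0; -0.3 43.8 35.4 0 0 0 0; -0.3 43.8 35.4 0 0 0 0; -0.3 43.8 35.4 0 0 0 0; -0.3 43.8 35.4 0 0 0 0; -0.3 43.8 35.4 0 0 0 0; -0.3 43.8 35.4 0 0 0 0; -0.3 0 0 0 0 0 0'
```

```text
time_s: 3.18
ee_pos: [453.1, -162.7, 224.9]
ee_rot: [180.0, -0.0, 90.2]
force: [0.0, 0.6, 0.0]
gripper_width: 59.1
gripper_force: 0.0
```

```bash
python3 -m crank '-0.3 -2.8 -2 40 0 0 0; -0.3 0 0 45 0 0 0; -0.3 0 0 45 0 0 0; -0.3 0 0 40 0 0 0; -0.3 0 0 26.5 0 0 0; -0.3 0 0 0 0 0 0; 0.8 0 0 0 0 0 0; 0.8 0 0 0 0 0 0; 0.8 0 0 0 0 0 0; 0.8 0 0 0 0 0 0' 15
```

```text
time_s: 4.42
ee_pos: [449.7, -168.3, 29.1]
ee_rot: [179.9, 0.0, 90.0]
force: [-0.7, 0.7, 3.5]
gripper_width: 25.4
gripper_force: 15.0
```

```bash
python3 -m crank '0.8 0 0 -25 0 0 0; 0.8 0 0 -50 0 0 0; 0.8 0 0 -55 0 0 0; 0.8 18 49 0 0 0 0; 0.8 18 49 0 0 0 0; 0.8 18 49 0 0 0 0; 0.8 18 48 0 0 0 0; 0.8 0 0 0 0 0 0; 0.8 0 0 0 0 0 0'
python3 - <<'E'
from h import *
im=grab_frame("wrist"); cv2.imwrite("pics/w1.png",im); s=env.state(); print(s["ee_pos"],s["ee_rot"],s["qpos"],s["gripper_width"])
c=cam("wrist")
for n,p in dict(sig=(640,-168,30),p1=(644.5,-96.3,30),p2=(655.5,-10,30)).items(): print(n,proj(c,p))
E
```

```text
time_s: 5.55
ee_pos: [643.3, -96.0, 157.8]
ee_rot: [-179.9, 0.0, 90.0]
force: [-0.9, -0.0, -0.5]
gripper_width: 25.7
gripper_force: 15.0
[643.04365367 -96.31828159 158.18553519] [-1.79908361e+02  7.05220302e-03  8.99904856e+01] [-9.52108979e+00  2.76321086e+01  8.46992540e+01 -2.38748334e-02
  6.77578534e+01 -9.50251537e+00] 25.617925200841913
sig [[317.71778233 256.25196398]]
p1 [[321.97265326 191.92677641]]
p2 [[333.82960617 102.75418451]]
```

View pics/w1.png

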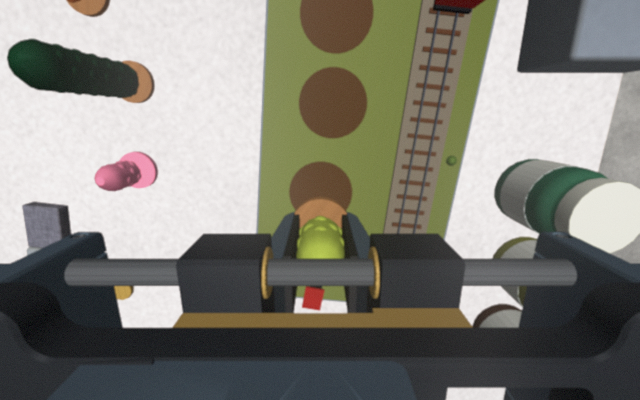

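The wrist view confirms the patches at (321,191) and (333,102), within 1 px of the prediction. The foot's front edge is at about row 199, which gives the tree's offset in the grip.

```bash
python3 - <<'E'
from h import *
c=cam("wrist"); im=cv2.imread("pics/w1.png"); print(im[190:215,321].tolist())
for o in (-4,-2,0,2,4,6): print(o,proj(c,[(643,-96.3+o+20,135),(643,-96.3+o+20,129)])[:,1].round(1))
E
```

```text
[[53, 75, 101], [49, 73, 99], [55, 78, 103], [54, 77, 100], [54, 77, 102], [53, 76, 102], [52, 79, 105], [53, 86, 116], [63, 94, 128], [74, 113, 157], [83, 127, 173], [84, 127, 175], [83, 128, 174], [81, 124, 171], [85, 127, 174], [81, 121, 170], [82, 126, 171], [80, 121, 167], [78, 121, 166], [80, 123, 168], [83, 126, 171], [83, 126, 171], [84, 127, 173], [81, 125, 173], [80, 124, 171]]
-4 [208.4 205.7]
-2 [205.5 202.9]
0 [202.6 200. ]
2 [199.6 197.2]
4 [196.7 194.3]
6 [193.7 191.4]
```

```bash
python3 -m crank '0.8 -1.5 1.4 30 0 0 0; 0.8 0 0 30 0 0 0; 0.8 0 0 25 0 0 0; 0.8 0 0 13 0 0 0; 0.8 0 0 0 0 0 0; 0.8 0 0 0 0 0 0'
```

```text
time_s: 6.35
ee_pos: [646.1, -97.9, 61.7]
ee_rot: [179.9, 0.0, 90.0]
force: [0.0, -0.9, -0.3]
gripper_width: 25.4
gripper_force: 15.0
```

```bash
python3 -m crank '0.8 0 0 1.8 0 0 0; 0.8 0 0 0 0 0 0; -0.3 0 0 0 0 0 0; -0.3 0 0 0 0 0 0; -0.3 0 0 0 0 0 0; -0.3 0 0 -25 0 0 0; -0.3 0 0 -50 0 0 0; -0.3 0 0 -50 0 0 0; -0.3 0 0 -30 0 0 0; -0.3 0 0 0 0 0 0'
```

```text
time_s: 7.6
ee_pos: [647.0, -97.8, 216.6]
ee_rot: [179.7, 0.1, 90.0]
force: [0.6, 0.2, -1.1]
gripper_width: 59.3
gripper_force: 0.0
```

```bash
python3 -m crank '-0.3 38.2 -28.4 0 0 0 0; -0.3 38.2 -28.4 0 0 0 0; -0.3 38.2 -28.4 0 0 0 0; -0.3 38.2 -28.4 0 0 0 0; -0.3 38.2 -28.4 0 0 0 0; -0.3 38.2 -28.4 0 0 0 0; -0.3 38.2 -28.4 0 0 0 0; -0.3 0 0 0 0 0 0; -0.3 0 0 0 0 0 0; -0.3 0 0 0 0 0 0'; python3 -c "
from h import *
im=grab_frame('top'); cv2.imwrite('pics/t1.png',im[80:300,150:500]);print(env.state()['ee_pos'])"
```

```text
time_s: 8.85
ee_pos: [447.3, 169.0, 213.0]
ee_rot: [-180.0, 0.0, 89.9]
force: [0.1, -0.4, -0.0]
gripper_width: 59.2
gripper_force: 0.0
[447.36441133 168.95519145 213.17412314]
```

```bash
python3 -m crank '-0.3 0.5 0 40 0 0 0; -0.3 0 0 45 0 0 0; -0.3 0 0 45 0 0 0; -0.3 0 0 30 0 0 0; -0.3 0 0 13 0 0 0; -0.3 0 0 0 0 0 0; 0.8 0 0 0 0 0 0; 0.8 0 0 0 0 0 0; 0.8 0 0 0 0 0 0; 0.8 0 0 0 0 0 0' 15
```

```text
time_s: 10.15
ee_pos: [447.1, 170.4, 41.2]
ee_rot: [179.9, -0.0, 90.0]
force: [-0.7, -0.1, 1.9]
gripper_width: 27.8
gripper_force: 15.0
```

View pics/t1.png

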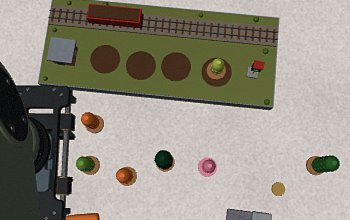

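The 60 tree stands centred on the patch next to the signal, at crop px (217,68).

```bash
python3 -m crank '0.8 0 0 -25 0 0 0; 0.8 0 0 -50 0 0 0; 0.8 0 0 -55 0 0 0; 0.8 -36 41.7 0 0 0 0; 0.8 -36 41.7 0 0 0 0; 0.8 -36 41.7 0 0 0 0; 0.8 -36 41.7 0 0 0 0; 0.8 -36 41.7 0 0 0 0; 0.8 0 0 0 0 0 0; 0.8 0 0 0 0 0 0'
python3 - <<'E'
from h import *
im=grab_frame("wrist"); cv2.imwrite("pics/w2.png",im); p=env.state()["ee_pos"]; print(p)
c=cam("wrist"); b=p[2]-41.2; print(im[185:225:2,321].tolist())
for o in (-4,-2,0,2,4): print(o,proj(c,[(p[0],p[1]+o+20,b+6),(p[0],p[1]+o+20,b)])[:,1].round(1))
E
```

```text
time_s: 11.4
ee_pos: [654.5, -9.5, 170.0]
ee_rot: [-179.9, -0.0, 90.0]
force: [-0.1, 0.5, -0.9]
gripper_width: 27.3
gripper_force: 15.0
[654.28174856  -8.96123938 170.33082424]
[[55, 76, 102], [50, 73, 102], [54, 75, 103], [50, 73, 99], [51, 75, 102], [54, 76, 101], [60, 89, 121], [77, 117, 161], [83, 128, 175], [82, 125, 176], [84, 128, 174], [80, 124, 171], [86, 127, 175], [81, 124, 170], [65, 112, 134], [47, 106, 79], [48, 118, 84], [58, 141, 100], [45, 112, 80], [49, 111, 79]]
-4 [203.2 200.8]
-2 [200.4 198.1]
0 [197.7 195.4]
2 [194.9 192.7]
4 [192.1 189.9]
```

```bash
python3 -m crank '0.8 -0.7 1 30 0 0 0; 0.8 0 0 30 0 0 0; 0.8 0 0 25 0 0 0; 0.8 0 0 13 0 0 0; 0.8 0 0 0 0 0 0; 0.8 0 0 0 0 0 0'
```

```text
time_s: 12.2
ee_pos: [656.9, -10.1, 73.9]
ee_rot: [179.9, 0.0, 90.0]
force: [0.0, 0.9, -0.1]
gripper_width: 27.6
gripper_force: 15.0
```

```bash
python3 -m crank '0.8 0 -0.6 1.8 0 0 0; 0.8 0 0 0.4 0 0 0; -0.3 0 0 0 0 0 0; -0.3 0 0 0 0 0 0; -0.3 0 0 0 0 0 0; -0.3 0 0 -25 0 0 0; -0.3 0 0 -50 0 0 0; -0.3 0 0 -50 0 0 0; -0.3 0 0 -40 0 0 0; -0.3 0 0 0 0 0 0'
```

```text
time_s: 13.45
ee_pos: [657.5, -10.4, 239.8]
ee_rot: [179.5, 0.0, 90.0]
force: [0.1, 0.3, -0.2]
gripper_width: 59.3
gripper_force: 0.0
```

```bash
python3 -m crank '-0.3 -42.1 -29.3 0 0 0 0; -0.3 -42.1 -29.3 0 0 0 0; -0.3 -42.1 -29.3 0 0 0 0; -0.3 -42.1 -29.3 0 0 0 0; -0.3 -42.1 -29.3 0 0 0 0; -0.3 -42.1 -29.3 0 0 0 0; -0.3 -42.1 -29.3 0 0 0 0; -0.3 0 0 0 0 0 0; -0.3 0 0 0 0 0 0; -0.3 0 0 0 0 0 0'; python3 -c "
from h import *
im=grab_frame('top'); cv2.imwrite('pics/t2.png',im[80:300,150:500]);print(env.state()['ee_pos'])"
```

```text
time_s: 14.7
ee_pos: [451.2, -304.0, 235.0]
ee_rot: [-180.0, -0.0, 90.1]
force: [-0.3, -0.6, 0.8]
gripper_width: 59.4
gripper_force: 0.0
[ 451.2764576  -304.0242052   235.11561512]
```

View pics/t2.png

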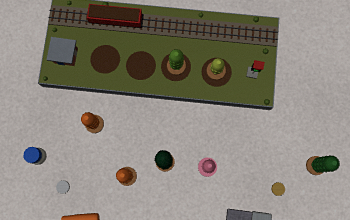

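The 60 and 80 trees stand upright on their patches, at crop px (217,68) and (176,62).

```bash
python3 -m crank '-0.3 -1 -0.5 40 0 0 0; -0.3 0 0 45 0 0 0; -0.3 0 0 45 0 0 0; -0.3 0 0 32 0 0 0; -0.3 0 0 15 0 0 0; -0.3 0 0 0 0 0 0; 0.8 0 0 0 0 0 0; 0.8 0 0 0 0 0 0; 0.8 0 0 0 0 0 0; 0.8 0 0 0 0 0 0' 15
```

```text
time_s: 16.0
ee_pos: [450.4, -306.4, 59.1]
ee_rot: [179.9, 0.0, 90.0]
force: [-0.9, -0.3, 3.7]
gripper_width: 29.5
gripper_force: 15.0
```

```bash
python3 -m crank '0.8 0 0 -25 0 0 0; 0.8 0 0 -50 0 0 0; 0.8 0 0 -50 0 0 0; 0.8 0 0 -35 0 0 0; 0.8 0 0 0 0 0 0'; python3 -m crank '0.8 46.4 26 0 0 0 0; 0.8 46.4 26 0 0 0 0; 0.8 46.4 26 0 0 0 0; 0.8 46.4 26 0 0 0 0; 0.8 46.4 26 0 0 0 0; 0.8 46.4 26 0 0 0 0; 0.8 46.4 26 0 0 0 0; 0.8 46.4 26 0 0 0 0; 0.8 0 0 0 0 0 0; 0.8 0 0 0 0 0 0'
python3 - <<'E'
from h import *
im=grab_frame("wrist"); cv2.imwrite("pics/w3.png",im); p=env.state()["ee_pos"]; print(p)
c=cam("wrist"); b=p[2]-59.1; print(im[175:225:2,321].tolist())
for o in (-4,-2,0,2,4): print(o,proj(c,[(p[0],p[1]+o+20,b+6),(p[0],p[1]+o+20,b)])[:,1].round(1))
E
```

```text
time_s: 16.62
ee_pos: [451.4, -307.0, 221.5]
ee_rot: [179.7, 0.2, 90.0]
force: [0.3, -0.1, -0.6]
gripper_width: 29.7
gripper_force: 15.0
time_s: 17.88
ee_pos: [657.2, 64.8, 216.7]
ee_rot: [-179.8, 0.1, 90.0]
force: [-0.1, -0.6, -0.4]
gripper_width: 29.5
gripper_force: 15.0
[657.19601824  64.19470539 217.17171197]
[[55, 77, 100], [55, 76, 100], [51, 77, 101], [56, 76, 101], [51, 75, 102], [52, 75, 101], [54, 73, 101], [56, 85, 114], [78, 118, 161], [85, 126, 175], [86, 130, 177], [82, 124, 170], [85, 125, 175], [68, 107, 131], [52, 97, 57], [45, 84, 48], [45, 80, 50], [46, 87, 51], [50, 99, 58], [40, 78, 42], [42, 79, 48], [44, 83, 51], [50, 99, 55], [46, 88, 50], [40, 78, 44]]
-4 [196.3 194.2]
-2 [193.7 191.7]
0 [191.2 189.2]
2 [188.6 186.7]
4 [186.  184.2]
```

```bash
python3 -m crank '0.8 0.3 0.4 40 0 0 0; 0.8 0 0 40 0 0 0; 0.8 0 0 30 0 0 0; 0.8 0 0 15 0 0 0; 0.8 0 0 0 0 0 0; 0.8 0 0 0 0 0 0'
```

```text
time_s: 18.68
ee_pos: [659.4, 65.1, 95.0]
ee_rot: [179.8, -0.0, 90.0]
force: [0.4, -0.0, -0.7]
gripper_width: 29.5
gripper_force: 15.0
```

```bash
python3 -m crank '0.8 0 -1 4 0 0 0; 0.8 0 0 0 0 0 0; 0.8 0 0 0 0 0 0'
```

```text
time_s: 19.05
ee_pos: [657.6, 65.5, 89.7]
ee_rot: [180.0, 0.0, 90.0]
force: [0.3, -0.1, -0.7]
gripper_width: 29.6
gripper_force: 15.0
```

```bash
python3 -m crank '0.8 0 0 0.5 0 0 0; -0.3 0 0 0 0 0 0; -0.3 0 0 0 0 0 0; -0.3 0 0 0 0 0 0; -0.3 0 0 -25 0 0 0; -0.3 0 0 -50 0 0 0; -0.3 0 0 -50 0 0 0; -0.3 0 0 -40 0 0 0; -0.3 0 0 0 0 0 0; -0.3 0 0 0 0 0 0'
```

```text
time_s: 20.3
ee_pos: [657.0, 65.4, 253.0]
ee_rot: [-179.9, 0.0, 90.0]
force: [0.5, 0.1, -0.7]
gripper_width: 59.2
gripper_force: 0.0
```

Next is tree 120 at (454.5, 11.5): dx -202.5, dy -54.

```bash
python3 -m crank '-0.3 -10.8 -40.5 0 0 0 0; -0.3 -10.8 -40.5 0 0 0 0; -0.3 -10.8 -40.5 0 0 0 0; -0.3 -10.8 -40.5 0 0 0 0; -0.3 -10.8 -40.5 0 0 0 0; -0.3 0 0 0 0 0 0; -0.3 0 0 0 0 0 0; -0.3 0 0 0 0 0 0'; python3 -c "
from h import *
im=grab_frame('scene'); cv2.imwrite('pics/s2.png',im[120:330,120:500]);print(env.state()['ee_pos'])"
```

```text
time_s: 21.3
ee_pos: [455.8, 11.6, 253.3]
ee_rot: [-180.0, 0.0, 90.0]
force: [0.4, -0.2, 0.5]
gripper_width: 59.2
gripper_force: 0.0
[455.8199912   11.60617314 253.38244765]
```

View pics/s2.png

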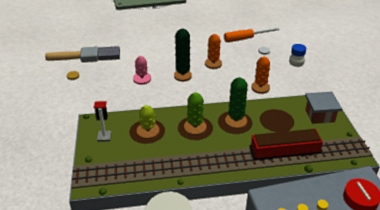

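The scene crop shows the 60, 80 and 100 trees upright on their patches at (147,117), (195,110) and (238,102). The far patch at (277,121) is free.

```bash
python3 -m crank '-0.3 0 -1 40 0 0 0; -0.3 0 0 45 0 0 0; -0.3 0 0 45 0 0 0; -0.3 0 0 32 0 0 0; -0.3 0 0 14 0 0 0; -0.3 0 0 0 0 0 0; 0.8 0 0 0 0 0 0; 0.8 0 0 0 0 0 0; 0.8 0 0 0 0 0 0; 0.8 0 0 0 0 0 0' 15
```

```text
time_s: 22.6
ee_pos: [454.5, 11.4, 78.6]
ee_rot: [179.9, 0.0, 90.0]
force: [-1.2, -0.5, 3.5]
gripper_width: 31.4
gripper_force: 15.0
```

```bash
python3 -m crank '0.8 0 0 -25 0 0 0; 0.8 0 0 -50 0 0 0; 0.8 0 0 -50 0 0 0; 0.8 0 0 -35 0 0 0; 0.8 0 0 0 0 0 0'; python3 -m crank '0.8 26 43.3 0 0 0 0; 0.8 26 43.3 0 0 0 0; 0.8 26 43.3 0 0 0 0; 0.8 26 43.3 0 0 0 0; 0.8 26 43.3 0 0 0 0; 0.8 0 0 0 0 0 0; 0.8 0 0 0 0 0 0; 0.8 0 0 0 0 0 0'
python3 - <<'E'
from h import *
im=grab_frame("wrist"); p=env.state()["ee_pos"]; print(p)
c=cam("wrist"); b=p[2]-78.6; print(im[171:215:2,321].tolist())
for o in (-4,-2,0,2,4): print(o,proj(c,[(p[0],p[1]+o+20,b+6),(p[0],p[1]+o+20,b)])[:,1].round(1))
E
```

```text
time_s: 23.22
ee_pos: [455.5, 11.4, 240.5]
ee_rot: [179.6, 0.0, 90.0]
force: [0.1, -0.3, -1.7]
gripper_width: 32.0
gripper_force: 15.0
time_s: 24.22
ee_pos: [669.4, 140.6, 237.9]
ee_rot: [-179.9, 0.0, 90.0]
force: [0.0, 0.0, -0.8]
gripper_width: 31.8
gripper_force: 15.0
[669.56856633 140.64787578 238.25487619]
[[53, 73, 99], [53, 74, 99], [53, 74, 100], [55, 77, 101], [55, 77, 101], [56, 77, 102], [54, 76, 104], [65, 100, 138], [82, 121, 167], [83, 123, 171], [84, 127, 173], [83, 126, 172], [51, 78, 94], [36, 51, 38], [34, 51, 36], [33, 49, 37], [32, 48, 38], [35, 53, 41], [36, 53, 39], [35, 51, 38], [35, 50, 38], [34, 49, 35]]
-4 [190.  188.3]
-2 [187.6 185.9]
0 [185.2 183.6]
2 [182.8 181.3]
4 [180.4 178.9]
```

Offset is about 0. The target z is 108.6, so 129.6 down.

```bash
python3 -m crank '0.8 0.8 1 40 0 0 0; 0.8 0 0 40 0 0 0; 0.8 0 0 30 0 0 0; 0.8 0 0 15 0 0 0; 0.8 0 0 2.5 0 0 0; 0.8 0 0 0 0 0 0; 0.8 0 0 0 0 0 0; 0.8 0 0 0 0 0 0'
```

```text
time_s: 25.28
ee_pos: [671.9, 142.3, 111.4]
ee_rot: [179.9, -0.0, 90.0]
force: [-0.7, -0.7, -0.2]
gripper_width: 31.6
gripper_force: 15.0
```

```bash
python3 -m crank '0.8 -0.5 -0.5 2 0 0 0; 0.8 0 0 0 0 0 0; 0.8 0 0 0 0 0 0'
```

```text
time_s: 25.65
ee_pos: [671.2, 141.7, 108.7]
ee_rot: [180.0, 0.0, 90.0]
force: [0.1, 0.1, 2.1]
gripper_width: 31.5
gripper_force: 15.0
```

It has touched down. I'll release, retreat up and back, and check.

```bash
python3 -m crank '-0.3 0 0 0 0 0 0; -0.3 0 0 0 0 0 0; -0.3 0 0 0 0 0 0; -0.3 0 0 -25 0 0 0; -0.3 0 0 -50 0 0 0; -0.3 0 0 -50 0 0 0; -0.3 0 -50 0 0 0 0; -0.3 0 -55 0 0 0 0; -0.3 0 -55 0 0 0 0; -0.3 0 0 0 0 0 0'
python3 - <<'E'
from h import *
a=grab_frame("top")[60:220,180:440]; b=grab_frame("scene")[120:330,150:500]
T=lambda i:cv2.resize(i,(0,0),fx=1.6,fy=1.6)
a,b=T(a),T(b); o=np.zeros((a.shape[0]+b.shape[0],560,3),np.uint8); o[:a.shape[0],:a.shape[1]]=a; o[a.shape[0]:,:b.shape[1]]=b; cv2.imwrite("pics/end.png",o)
im=grab_frame("top"); c=cam("top")
H,S,V=[x.astype(int) for x in cv2.split(cv2.cvtColor(im,cv2.COLOR_BGR2HSV))]
for h,d,P in ((60,26,(644.5,-96.3)),(80,28,(655.5,-10)),(100,30,(658,65)),(120,32,(671,141.5))):
    pr=hullc(c,*P,d,38,30+h); print(h,pr.round(1))
s=env.state();print(s["time_s"],s["ee_pos"])
E
```

```text
time_s: 26.9
ee_pos: [507.0, 141.4, 233.6]
ee_rot: [-179.9, 0.0, 90.1]
force: [0.9, 1.0, 0.4]
gripper_width: 59.4
gripper_force: 0.0
60 [367.6 147.2]
80 [325.2 139.9]
100 [287.5 136.6]
120 [248.2 128.1]
27.05 [512.2486637  141.89563419 233.9825074 ]
```

View pics/end.png

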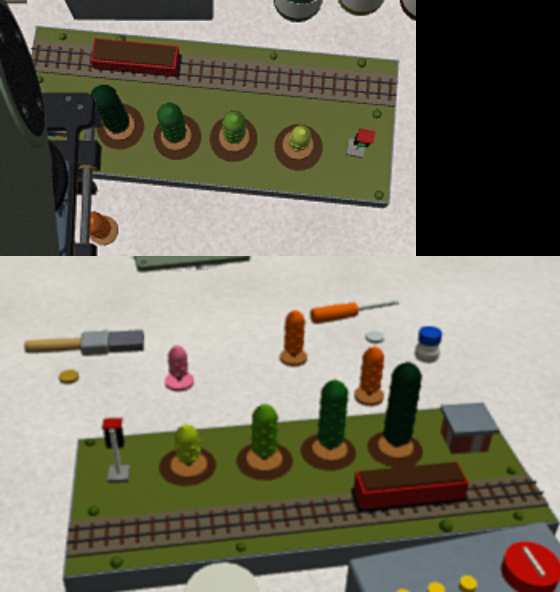

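All four trees are upright and centred. In the top view they sit at (300,140), (234,127), (171,123) and (108,108), against predictions of (300,140), (232,128), (172,123) and (109,109).

```bash
python3 -c "
from workcell import env
print(env.job_done())"
```

```text
the job is handed in; nothing more can be done
None
```

The job is handed in: the last pictures show all four trees upright and centred on their patches, rising from 60 mm next to the signal to 120 mm farthest away, with the pot still standing, and the work took about 27 s of the 106 s allowed.

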